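# Close a tablet's trim along its edge

### The job

Close the tablet's trim by running the fingertips along it: start at the end of the row where the blue cap stands, and gently press the six orange clips fully down one after another, following the edge round the corner to the other end. Stay close over the trim (within about 3 cm of it) from the first clip to the last, then move clear; do not grip, lift or shift the tablet, and leave the other things alone.

Things in the scene. Friction and masses are not known exactly. Their poses are not given: they have to be found in the camera images.
- tablet: loose tablet, dark inner panel up, 245 x 178 x 9 mm, about 0.8 kg. Origin: centre of its underside; x along its length (robot's left, within 20 degrees), y across (towards the robot), z up. A black L-shaped trim runs along the far long edge (y = -77 mm) and round the far right corner down the right short edge (x = -111 mm), with six orange push clips 50 mm apart in each row, 64 mm across the corner.
- clip1_top (a point): centre of the top face of an orange push clip, far row, first (far left): 20 x 11 mm, long side along the trim. Top face 17 mm above the worktop when raised (about 7 mm proud of the trim), 12 mm when home.
- clip1 (a joint): travel of that clip in m, far row, first (far left): 0 raised (start), 0.005 home against its stop. Pushed straight down with about 3 N it slides down and stays where it is left (friction, no spring).
- clip2_top (a point): centre of the top face of an orange push clip, far row, second: 20 x 11 mm, long side along the trim. Top face 17 mm above the worktop when raised (about 7 mm proud of the trim), 12 mm when home.
- clip2 (a joint): travel of that clip in m, far row, second: 0 raised (start), 0.005 home against its stop. Pushed straight down with about 3 N it slides down and stays where it is left (friction, no spring).
- clip3_top (a point): centre of the top face of an orange push clip, far row, third: 20 x 11 mm, long side along the trim. Top face 17 mm above the worktop when raised (about 7 mm proud of the trim), 12 mm when home.
- clip3 (a joint): travel of that clip in m, far row, third: 0 raised (start), 0.005 home against its stop. Pushed straight down with about 3 N it slides down and stays where it is left (friction, no spring).
- clip4_top (a point): centre of the top face of an orange push clip, far row, fourth (next to the corner): 20 x 11 mm, long side along the trim. Top face 17 mm above the worktop when raised (about 7 mm proud of the trim), 12 mm when home.
- clip4 (a joint): travel of that clip in m, far row, fourth (next to the corner): 0 raised (start), 0.005 home against its stop. Pushed straight down with about 3 N it slides down and stays where it is left (friction, no spring).
- clip5_top (a point): centre of the top face of an orange push clip, right-hand row, first after the corner: 20 x 11 mm, long side along the trim. Top face 17 mm above the worktop when raised (about 7 mm proud of the trim), 12 mm when home.
- clip5 (a joint): travel of that clip in m, right-hand row, first after the corner: 0 raised (start), 0.005 home against its stop. Pushed straight down with about 3 N it slides down and stays where it is left (friction, no spring).
- clip6_top (a point): centre of the top face of an orange push clip, right-hand row, last (nearest the robot): 20 x 11 mm, long side along the trim. Top face 17 mm above the worktop when raised (about 7 mm proud of the trim), 12 mm when home.
- clip6 (a joint): travel of that clip in m, right-hand row, last (nearest the robot): 0 raised (start), 0.005 home against its stop. Pushed straight down with about 3 N it slides down and stays where it is left (friction, no spring).
- blue_cap: loose blue screw cap, 28 mm across, 16 mm high, on the worktop 7 cm or so beyond one end of the row of clips: not to be moved; it marks the end to begin at, the left end of the far row or the near end of the right-hand row. Origin: centre of its underside.
- wick_spool: loose flat pale spool, 42 mm across, 8 mm high, on the worktop beyond the other end of the row. Origin: centre of its underside. Not to be moved.
- marker: loose marker pen, dark with red cap, 13 x 133 x 15 mm, lying to the left of the tablet. Origin: centre of its underside. Not to be moved.
- tweezers: loose black tweezers, 12 x 120 x 8 mm, lying on the tablet. Origin: centre of its underside. Not to be moved.

How it is judged:
By the outcome, as a careful person would: the job done as asked, in the order asked, and still so for the second after the job is handed in, with the robot touching nothing.
It also fails if it takes over 58 s, if anything falls off the work surface, if the arm or the gripper's body presses on something with over 40 N, if the wrist force passes 120 N, or if a joint passes its speed limit or range.

### The arm

A 7-joint arm with a two-finger parallel gripper is mounted at the origin on the work surface; the furniture and walls round the work are solid. World frame = base frame: x ahead of the robot, y to its left, z up, the work surface at z = 0. Lengths are in m, angles in rad, forces in N, time in s.
With the tool pointing down it reaches from about 0.35 to 0.9 m from the base axis. Payload 8.1 kg.
Tool frame: the origin (TCP) lies at the very end of the fingers, on their centre line; the grasp point (between the pads) lies 19 mm behind it (grip_point_offset is the z of the grasp point in the tool frame, in m); z points along the fingers, y is the line along which they close (so a half turn about z gives the same grasp; the last joint's range is limited). The gripper opens to 85 mm and grips with 20 to 120 N. Pads are 22 mm wide; open, the fingers measure 114 mm over their backs; the gripper's body (76 mm by 85 mm) begins 54 mm behind the grasp point. The pads swing forward as they close: fully open they stand 13 mm farther back than shut.
Start: joints at [1.015, 0.434, 0.025, 1.573, -0.012, 1.134, -0.075], TCP at [0.273, -0.562, 0.231] pointing down, gripper open.
Joint ranges: [-2.62, 2.62], [-0.44, 2.09], [-1.27, 1.32], [0.08, 2.57], [-1.32, 4.46], [0.12, 2], [-2.74, 2.74]. Speed limits (rad/s): [2.22, 2.22, 3.01, 3.01, 3.14, 3.14, 3.14].

### API

Orientations are given as a unit quaternion [w, x, y, z].
In Python, from plant import read_state, capture, job_done, grip_point_offset gives the robot as it stands.
- The arm moves only by the shell command python3 -m crank 'ROWS' [FORCE]. ROWS is JSON, a list of rows, each a list of 3 entries, a list of its own where there are three numbers: the finger opening in mm, from 0 to 85.4, then the shift along the world's x, y, z in units of 50 mm (1.0 is 50 mm), then the turn about the world's z in units of 5 degrees (1.0 is 5 degrees). In form: [[jaw, [dx, dy, dz], turn], ...]. A call has 1 to 5 rows; each row shifts and turns the commanded pose from where the row before left it; what a row does not reach is not made up. A row lasts 1/10 s, in which the tool goes at most 50 mm and 8.59 degrees, less where a joint would pass 70% of its speed; a pose out of reach is approached as far as the arm can. A call is refused whole if a number of a shift passes 1 or a number of a turn 1, either way. A call with a gripper value outside its range is refused whole. The fingers move at their own pace and stop on an object; FORCE is the grip in N (left out, the last holds). Time passes only in rows, so rows that do not move let the fingers close. It gives the time, the measured TCP pose, the force, the opening and the grip force at its end, in the units of the state.
- read_state(): the state, without advancing time (a new reading comes with each control period).
- capture(name): name is "scene" or "top" or "wrist"; returns a dict with "img" (480x640x3 uint8, red, green, blue), "z_map" (480x640 float32, m along the optical axis (not along the pixel's ray), 0 where there is no reading), "mtx" (3x3 intrinsics, pixels), "rvec" (rotation vector, rad) and "tvec" (3), from world to camera coordinates, as OpenCV has them. Camera axes: x right, y down, z forward; pixel columns grow to the right and rows downward; lengths in m; the calibration is good to about 2 mm. A picture is of the moment at which its call begins.
- job_done(): hands the job in; it is judged then, once.
The state is a dict: "clock": time; "joints": joint angles; "joint_velocities": joint speeds; "effort": joint torques, N m; "eef_pos": TCP position; "ee_rot": TCP orientation; "ft_force": force on the tool from outside, world axes, zero at the start; "ft_torque": the same for the moment, N m; "finger_gap": finger opening in m; "grasp_force": force on a finger pad.
Only numpy, scipy, OpenCV 4.12 (cv2) and the standard library are available. Lean on these libraries where they do the work, as an engineer would, in place of code of your own. Each camera call takes 0.05 s, during which the arm holds its last target. There are 200 camera calls.

## Working session

There is one attempt and no reset: what is moved stays moved. The work goes in short steps, Python scripts to look and compute and a shell command to move; the robot and the scene stay as the last step left them, time stands still between calls to the robot, and variables do not carry over. Pictures are saved under pics/ and viewed, at most 10 in all, crops included, and the job is handed in when it is done.

```bash
mkdir -p pics; cat > h.py <<'E'
import numpy as np,cv2
from plant import *
def cam(n):
    c=capture(n); R=cv2.Rodrigues(np.array(c['rvec'],float))[0]; c['R']=R; c['C']=-R.T@np.array(c['tvec']).ravel(); return c
def ray(c,u,v,z):
    d=c['R'].T@np.linalg.inv(c['mtx'])@np.array([u,v,1.0]); return c['C']+d*(z-c['C'][2])/d[2]
def save(c,f): cv2.imwrite('pics/'+f,c['img'][:,:,::-1])
def blobs(c,lo,hi,z,amin=15):
    h=cv2.cvtColor(np.ascontiguousarray(c['img']),cv2.COLOR_RGB2HSV)
    m=cv2.inRange(h,lo,hi); n,l,s,ce=cv2.connectedComponentsWithStats(m)
    return [(s[i,4],ce[i].round(1),ray(c,*ce[i],z).round(4)) for i in range(1,n) if s[i,4]>=amin]
E
python3 - <<'E'
from h import *
s=read_state();print(s['clock'],s['eef_pos'],s['ee_rot'],s['finger_gap'],s['ft_force'],grip_point_offset)
for n in('top','scene'):
    c=cam(n);save(c,n+'1.png');print(n,c['C'])
    print('orange',*blobs(c,(5,150,100),(20,255,255),.017),sep='\n');print('blue',*blobs(c,(100,120,60),(125,255,255),.016),sep='\n')
E
```

```text
0.0 [ 0.27315015 -0.56160812  0.23055181] [-7.25815020e-04  9.74491611e-01  2.24422635e-01 -2.32223952e-04] 0.08526160358409458 [-0.02609863 -0.31849328 -0.38216112] -0.0187
top [ 0.45750727 -0.04187803  0.88940907]
orange
(np.int32(67435), array([304.4, 311. ]), array([ 0.4589, -0.0371,  0.017 ]))
(np.int32(74), array([307.5, 206.4]), array([ 0.6545, -0.0396,  0.017 ]))
(np.int32(70), array([332.9, 212.9]), array([ 0.643 , -0.0876,  0.017 ]))
(np.int32(73), array([358.5, 219.6]), array([ 0.6311, -0.136 ,  0.017 ]))
(np.int32(29), array([461.5, 221.9]), array([ 0.6307, -0.3318,  0.017 ]))
(np.int32(72), array([384.2, 226.3]), array([ 0.6192, -0.1846,  0.017 ]))
(np.int32(27), array([232.8, 235.9]), array([0.5957, 0.0984, 0.017 ]))
(np.int32(67), array([464. , 234.6]), array([ 0.6062, -0.3359,  0.017 ]))
(np.int32(26), array([167.8, 236.1]), array([0.5931, 0.218 , 0.017 ]))
(np.int32(74), array([405.5, 252.8]), array([ 0.5697, -0.2244,  0.017 ]))
(np.int32(55), array([232.7, 255.4]), array([0.5593, 0.0972, 0.017 ]))
(np.int32(137), array([  4.5, 265.2]), array([0.5341, 0.5091, 0.017 ]
[... 3278 characters left out ...]
([ 0.2378, -0.1365,  0.017 ]))
(np.int32(15), array([298., 389.]), array([ 0.2869, -0.2011,  0.017 ]))
(np.int32(19), array([367.4, 401.7]), array([ 0.3221, -0.288 ,  0.017 ]))
(np.int32(32), array([276.4, 414.2]), array([ 0.2384, -0.2042,  0.017 ]))
(np.int32(15), array([233.3, 416.7]), array([ 0.2041, -0.1624,  0.017 ]))
(np.int32(17), array([443.1, 418.2]), array([ 0.3542, -0.3782,  0.017 ]))
(np.int32(16), array([203.6, 421.1]), array([ 0.1778, -0.1369,  0.017 ]))
(np.int32(116), array([428. , 454.4]), array([ 0.2962, -0.3838,  0.017 ]))
(np.int32(79), array([300.4, 469.6]), array([ 0.1958, -0.2754,  0.017 ]))
blue
(np.int32(37), array([396.8, 336.9]), array([ 0.4577, -0.2608,  0.016 ]))
```

View pics/top1.png

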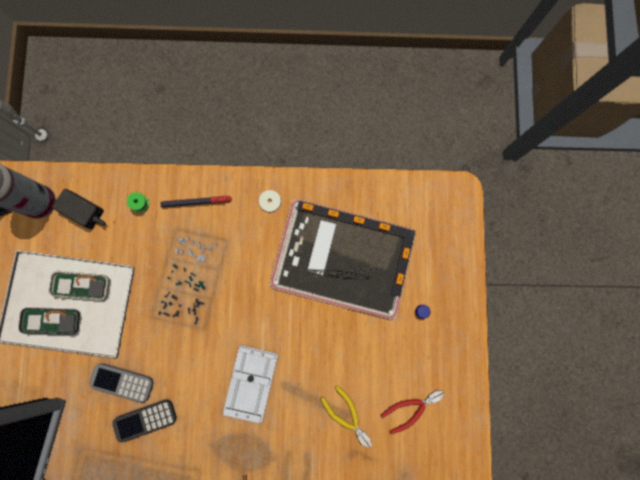

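View pics/scene1.png

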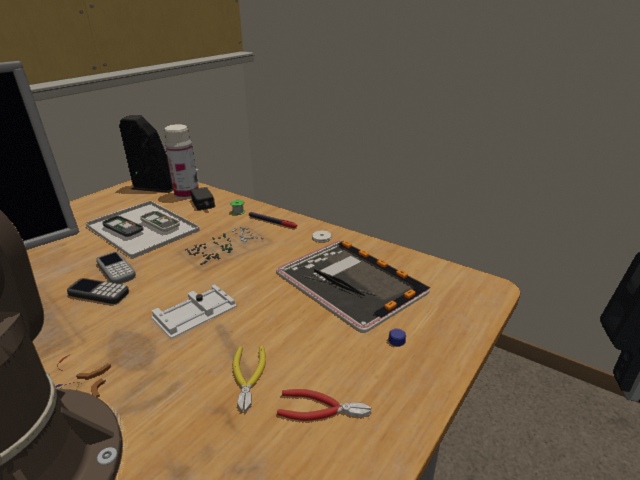

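The blue cap is at about (421,311) in the top view, beyond the near end of the right-hand row, and the spool is at (269,201) by the far left end. The order is therefore clip 6, 5, 4, 3, 2, 1. The tweezers lie inside the panel, around (340,275), clear of the trim.

```bash
python3 -m crank '[[0,[0.5,0.7,-0.1],-1],[0,[0.5,0.7,-0.1],-1],[0,[0.5,0.7,-0.1],-1],[0,[0.5,0.7,-0.1],-1],[0,[0.5,0.7,-0.1],-1]]' 20
python3 -m crank '[[0,[0.5,0.7,-0.1],-1],[0,[0.5,0.7,-0.1],-1],[0,[0.5,0.7,-0.1],-1],[0,[0.5,0.7,-0.1],0],[0,[0.5,0.7,-0.1],0]]'
python3 -m crank '[[0,[0,0,0],0],[0,[0,0,0],0],[0,[0,0,0],0]]'
python3 - <<'E'
from h import *
c=cam('wrist');save(c,'w1.png');print(c['C'],read_state()['eef_pos'])
print('orange',*blobs(c,(8,200,150),(18,255,255),.017,60),sep='\n')
E
```

```text
clock: 0.6
eef_pos: [0.3989, -0.3854, 0.2058]
ee_rot: [-0.0, 1.0, 0.006, -0.0]
ft_force: [0.4, 0.0, -0.1]
finger_gap: 0.0122
grasp_force: 0.0
clock: 1.1
eef_pos: [0.524, -0.2104, 0.1809]
ee_rot: [0.0, 0.992, -0.122, -0.0]
ft_force: [0.5, 0.3, 1.6]
finger_gap: 0.0001
grasp_force: 0.0
clock: 1.4
eef_pos: [0.5226, -0.2132, 0.1812]
ee_rot: [0.0, 0.992, -0.123, -0.0]
ft_force: [0.0, 0.2, -0.4]
finger_gap: -0.0003
grasp_force: 0.0
[ 0.60134173 -0.23271378  0.32326104] [ 0.5225202  -0.21360358  0.18131139]
orange
```

View pics/w1.png

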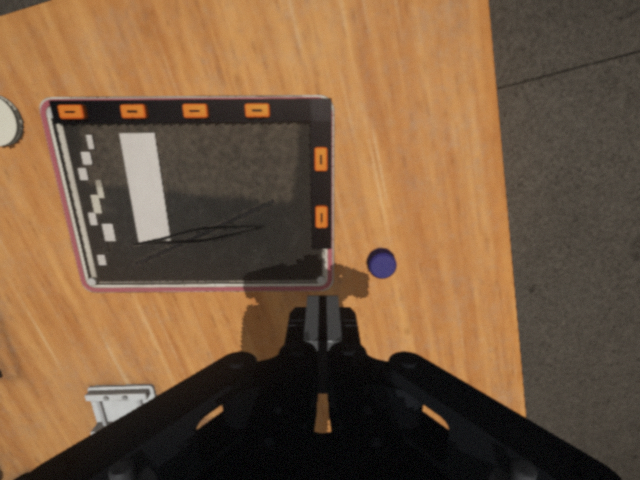

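The wrist view shows all six clips: the far row at about (70,111), (133,111), (195,110) and (257,110), and the right row at (320,158) and (320,216). The blue cap is at (381,263). Next I'll measure them.

```bash
cat >> h.py <<'E'
def clips(c,z=.017):
    h=cv2.cvtColor(np.ascontiguousarray(c['img'][:250,30:345]),cv2.COLOR_RGB2HSV)
    m=cv2.morphologyEx(cv2.inRange(h,(5,200,140),(22,255,255)),cv2.MORPH_CLOSE,np.ones((5,5)))
    for k in cv2.findContours(m,cv2.RETR_EXTERNAL,2)[0]:
        if 100<cv2.contourArea(k)<900:
            r=cv2.minAreaRect(k);p=np.array(r[0])+[30,0];zz=c['z_map'][int(p[1]),int(p[0])]
            d=np.linalg.inv(c['mtx'])@[p[0],p[1],1]
            print(p.round(1),np.round(r[1],1),ray(c,*p,z).round(4),'depth z',(c['C']+c['R'].T@d*zz).round(4)[2])
E
python3 - <<'E'
from h import *
clips(cam('wrist'))
E
```

```text
[ 70.  111.5] [13. 24.] [ 0.6578 -0.0389  0.017 ] depth z 0.0169
```

```bash
sed -i 's/(5,200,140),(22,255,255)/(5,215,140),(18,255,255)/; s/,cv2.MORPH_CLOSE,np.ones((5,5))/,cv2.MORPH_CLOSE,np.ones((3,3))/' h.py; python3 - <<'E'
from h import *
c=cam('wrist');h=cv2.cvtColor(np.ascontiguousarray(c['img']),cv2.COLOR_RGB2HSV)
for p in[(133,107),(195,106),(257,106),(320,153),(320,211),(280,60),(340,180)]:print(p,h[p[1],p[0]])
clips(c)
E
```

```text
(133, 107) [ 14 190 205]
(195, 106) [ 15 188 205]
(257, 106) [ 16 185 203]
(320, 153) [ 16 184 204]
(320, 211) [ 15 188 206]
(280, 60) [ 16 137 196]
(340, 180) [ 15 145 194]
```

```bash
sed -i 's/(5,215,140),(18,255,255)/(5,170,140),(22,255,255)/' h.py; python3 - <<'E'
from h import *
c=cam('wrist');clips(c)
E
```

```text
[320.5 216.5] [21. 11.] [ 0.5246 -0.212   0.017 ] depth z 0.0175
[320.  158.5] [23. 12.] [ 0.573 -0.224  0.017] depth z 0.0161
[ 70.5 112. ] [12. 25.] [ 0.6576 -0.0389  0.017 ] depth z 0.0165
[132.  111.5] [13. 24.] [ 0.6459 -0.0869  0.017 ] depth z 0.0163
[256.  110.5] [13. 24.] [ 0.6221 -0.1836  0.017 ] depth z 0.0188
[194.  110.5] [13. 24.] [ 0.6343 -0.1354  0.017 ] depth z 0.0169
```

```bash
python3 -m crank '[[0,[0.04,0.03,-0.7],0],[0,[0,0,-0.7],0],[0,[0,0,-0.7],0],[0,[0,0,-0.6],0],[0,[0,0,-0.3],0]]'
python3 -m crank '[[0,[0,0,0],0],[0,[0,0,0],0]]'
python3 - <<'E'
from h import *
c=cam('wrist');save(c,'w2.png')
E
```

```text
clock: 2.1
eef_pos: [0.5237, -0.2109, 0.0289]
ee_rot: [-0.0, 0.992, -0.123, -0.002]
ft_force: [0.0, 0.3, 0.0]
finger_gap: 0.0003
grasp_force: 0.0
clock: 2.3
eef_pos: [0.5254, -0.2112, 0.0318]
ee_rot: [0.0, 0.992, -0.123, 0.0]
ft_force: [0.8, -0.1, 1.1]
finger_gap: -0.0004
grasp_force: 0.0
```

View pics/w2.png

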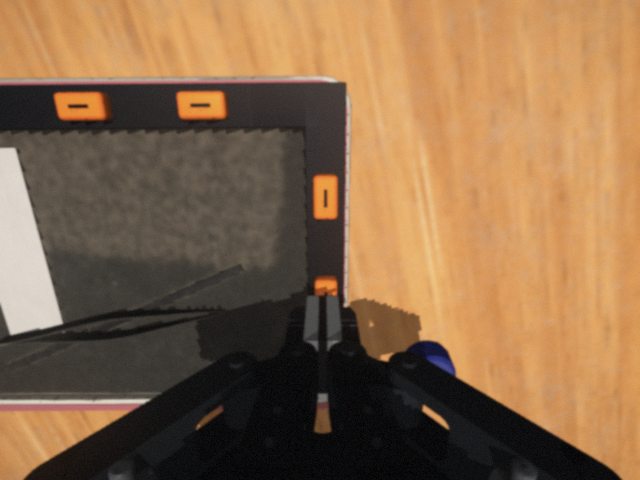

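Fingertips at (322,297) are over clip 6, whose visible part is at (325,285). I'll press in small steps.

```bash
python3 -m crank '[[0,[0,-0.02,-0.2],0],[0,[0,0,-0.06],0],[0,[0,0,-0.04],0],[0,[0,0,-0.03],0],[0,[0,0,0],0]]'
python3 -m crank '[[0,[0,0,-0.02],0],[0,[0,0,-0.02],0],[0,[0,0,0],0]]'
```

```text
clock: 2.85
eef_pos: [0.5254, -0.2116, 0.0148]
ee_rot: [0.0, 0.992, -0.122, 0.0]
ft_force: [-0.3, 0.0, 0.3]
finger_gap: -0.0
grasp_force: 0.0
clock: 3.15
eef_pos: [0.5255, -0.2115, 0.0128]
ee_rot: [0.0, 0.992, -0.122, 0.0]
ft_force: [0.1, -0.7, 0.8]
finger_gap: 0.0003
grasp_force: 0.6
```

```bash
python3 -m crank '[[0,[0,0,-0.02],0],[0,[0,0,0],0]]'
python3 -m crank '[[0,[0,0,-0.02],0],[0,[0,0,0],0]]'
```

```text
clock: 3.35
eef_pos: [0.5255, -0.2116, 0.0121]
ee_rot: [0.0, 0.992, -0.122, 0.0]
ft_force: [-1.0, 0.6, 6.1]
finger_gap: -0.0001
grasp_force: 3.1
clock: 3.55
eef_pos: [0.5255, -0.2116, 0.012]
ee_rot: [0.0, 0.992, -0.122, 0.0]
ft_force: [-5.4, 1.8, 18.7]
finger_gap: -0.0001
grasp_force: 8.9
```

```bash
python3 -m crank '[[0,[0,0,0.28],0],[0,[0.45,-0.12,0],0],[0,[0.5,-0.13,0],0],[0,[0,0,0],0],[0,[0,0,0],0]]'
python3 -m crank '[[0,[0,0,-0.12],0],[0,[0,0,-0.06],0],[0,[0,0,-0.04],0],[0,[0,0,-0.03],0],[0,[0,0,0],0]]'
```

```text
clock: 4.05
eef_pos: [0.573, -0.224, 0.0249]
ee_rot: [0.0, 0.992, -0.122, -0.0]
ft_force: [-0.2, -0.2, -0.0]
finger_gap: -0.0001
grasp_force: 0.0
clock: 4.55
eef_pos: [0.5722, -0.2239, 0.0122]
ee_rot: [-0.0, 0.992, -0.122, -0.001]
ft_force: [-1.2, 0.6, 0.1]
finger_gap: 0.0003
grasp_force: 0.5
```

```bash
python3 -m crank '[[0,[0,0,-0.01],0],[0,[0,0,-0.015],0],[0,[0,0,0],0]]'
python3 - <<'E'
from h import *
c=cam('wrist');save(c,'w3.png')
E
```

```text
clock: 4.85
eef_pos: [0.5724, -0.224, 0.012]
ee_rot: [-0.0, 0.992, -0.122, -0.0]
ft_force: [-6.1, 1.3, 14.4]
finger_gap: -0.0
grasp_force: 7.6
```

View pics/w3.png

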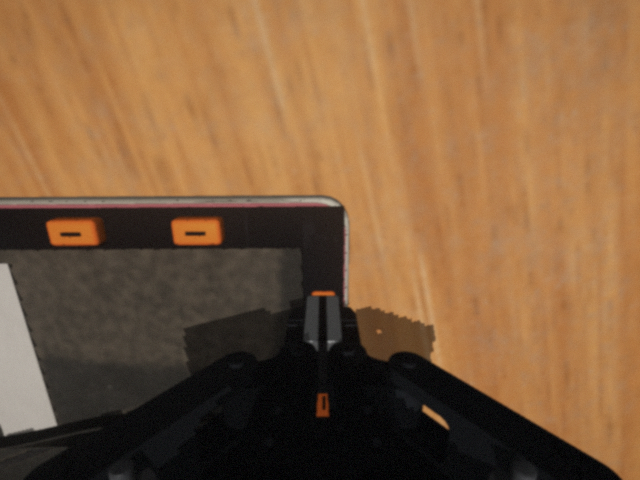

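Clip 5 is down, with the tips centred on it at (322,295), and clips 4 and 3 stand raised at (197,232) and (75,232). Next, round the corner to clip 4.

```bash
python3 -m crank '[[0,[0,0,0.28],0],[0,[0.37,-0.09,0],0],[0,[0.37,-0.09,0],0],[0,[0.12,0.49,0],0],[0,[0.12,0.49,0],0]]'
python3 -m crank '[[0,[0,0,0],0],[0,[0,0,-0.12],0],[0,[0,0,-0.06],0],[0,[0,0,-0.05],0],[0,[0,0,-0.02],0]]'
python3 -m crank '[[0,[0,0,-0.015],0],[0,[0,0,-0.015],0],[0,[0,0,0],0]]'
```

```text
clock: 5.4
eef_pos: [0.6227, -0.1847, 0.0256]
ee_rot: [0.0, 0.992, -0.123, 0.001]
ft_force: [-0.0, 0.9, 0.2]
finger_gap: -0.0
grasp_force: 0.0
clock: 5.9
eef_pos: [0.6217, -0.1851, 0.0124]
ee_rot: [0.0, 0.992, -0.123, -0.0]
ft_force: [-0.9, 0.0, 3.9]
finger_gap: -0.0
grasp_force: 1.5
clock: 6.2
eef_pos: [0.6217, -0.185, 0.0121]
ee_rot: [0.0, 0.992, -0.123, 0.0]
ft_force: [-3.6, -0.1, 11.2]
finger_gap: 0.0005
grasp_force: 5.8
```

```bash
python3 -m crank '[[0,[0,0,0.28],0],[0,[0.12,0.5,0],0],[0,[0.13,0.49,0],0],[0,[0,0,0],0],[0,[0,0,-0.12],0]]'
python3 -m crank '[[0,[0,0,-0.06],0],[0,[0,0,-0.05],0],[0,[0,0,-0.03],0],[0,[0,0,-0.025],0],[0,[0,0,0],0]]'
```

```text
clock: 6.7
eef_pos: [0.6353, -0.1342, 0.02]
ee_rot: [0.0, 0.993, -0.122, 0.001]
ft_force: [0.5, -1.1, 0.5]
finger_gap: 0.0003
grasp_force: 0.0
clock: 7.2
eef_pos: [0.6342, -0.1356, 0.0121]
ee_rot: [0.0, 0.992, -0.123, 0.0]
ft_force: [-5.7, 0.6, 14.6]
finger_gap: 0.0004
grasp_force: 7.6
```

Clip 3 is home. Next is clip 2.

```bash
python3 -m crank '[[0,[0,0,0.28],0],[0,[0.12,0.49,0],0],[0,[0.12,0.48,0],0],[0,[0,0,0],0],[0,[0,0,-0.12],0]]'
python3 -m crank '[[0,[0,0,-0.06],0],[0,[0,0,-0.05],0],[0,[0,0,-0.03],0],[0,[0,0,-0.025],0],[0,[0,0,0],0]]'
```

```text
clock: 7.7
eef_pos: [0.6471, -0.0859, 0.0196]
ee_rot: [0.0, 0.993, -0.122, 0.001]
ft_force: [0.0, -1.0, 0.2]
finger_gap: -0.0001
grasp_force: 0.0
clock: 8.2
eef_pos: [0.6462, -0.0872, 0.012]
ee_rot: [0.0, 0.992, -0.123, 0.0]
ft_force: [-5.7, 0.5, 17.3]
finger_gap: 0.0002
grasp_force: 8.7
```

```bash
python3 - <<'E'
from h import *
c=cam('wrist');save(c,'w4.png')
E
```

```text
(no output)
```

View pics/w4.png

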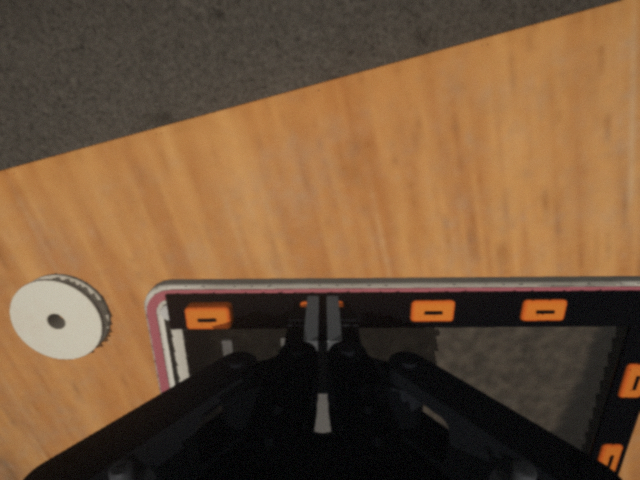

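The tips are on clip 2 at (322,303). Clips 3 and 4, at (432,310) and (543,310), look pressed, and clip 1 at (209,317) is still raised. The spool at (60,317) is clear.

```bash
python3 -m crank '[[0,[0,0,0.28],0],[0,[0.12,0.48,0],0],[0,[0.11,0.48,0],0],[0,[0,0,0],0],[0,[0,0,-0.12],0]]'
python3 -m crank '[[0,[0,0,-0.06],0],[0,[0,0,-0.05],0],[0,[0,0,-0.03],0],[0,[0,0,-0.025],0],[0,[0,0,0],0]]'
```

```text
clock: 8.75
eef_pos: [0.6585, -0.038, 0.0192]
ee_rot: [0.0, 0.993, -0.122, 0.001]
ft_force: [-0.2, -0.1, -0.3]
finger_gap: 0.0003
grasp_force: 0.0
clock: 9.25
eef_pos: [0.6578, -0.0393, 0.012]
ee_rot: [0.0, 0.992, -0.123, 0.0]
ft_force: [-5.9, 0.1, 19.3]
finger_gap: 0.0001
grasp_force: 9.7
```

```bash
python3 -m crank '[[0,[0,0,0.3],0],[0,[0,0,0.8],0],[0,[0,0,0.8],0],[0,[0,0,0.8],0],[0,[-0.5,-0.3,0.5],0]]'
python3 -m crank '[[0,[-0.8,-0.4,0],0],[0,[-0.8,-0.4,0],0],[0,[-0.5,-0.3,0],0],[0,[0,0,0],0],[0,[0,0,0],0]]'
python3 - <<'E'
from h import *
c=cam('wrist');save(c,'w5.png');clips(c,.012)
for p in[(.5246,-.212),(.573,-.224),(.622,-.184),(.634,-.1355),(.646,-.087),(.6575,-.039)]:
    q=c['mtx']@(c['R']@(np.array([*p,.012])-c['C']));u,v=(q[:2]/q[2]).astype(int)
    Z=[]
    for a in range(-3,4):
        for b in range(-3,4):
            uu,vv=u+a,v+b
            if 0<=uu<640 and 0<=vv<480: Z.append((c['C']+c['R'].T@(np.linalg.inv(c['mtx'])@[uu,vv,1]*c['z_map'][vv,uu]))[2])
    print(u,v,np.median(Z) if Z else None)
E
```

```text
clock: 9.75
eef_pos: [0.6359, -0.0511, 0.1737]
ee_rot: [-0.001, 0.993, -0.121, 0.003]
ft_force: [0.3, -0.2, 0.6]
finger_gap: -0.0002
grasp_force: 0.0
clock: 10.25
eef_pos: [0.5278, -0.1089, 0.1709]
ee_rot: [0.0, 0.992, -0.123, 0.0]
ft_force: [1.1, 1.0, 0.5]
finger_gap: 0.0
grasp_force: 0.0
[256.5  82.5] [13. 25.] [ 0.6462 -0.0862  0.012 ] depth z 0.0124
[192.5  83. ] [14. 25.] [ 0.658  -0.0383  0.012 ] depth z 0.0115
[321.5  82. ] [14. 25.] [ 0.6343 -0.1347  0.012 ] depth z 0.0128
441 194 0.011586044719853639
448 132 0.011633501985628347
387 81 0.011549132610409907
322 82 0.01161201910170312
257 82 0.011671309758294002
193 83 0.011863094204281166
```

View pics/w5.png

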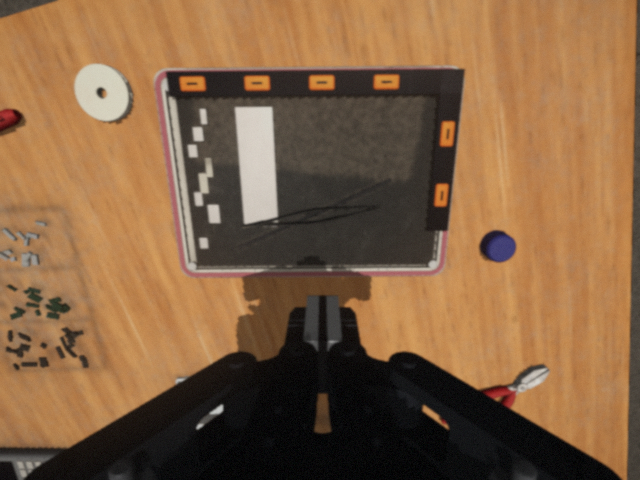

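All six clips, from (193,83) round to (441,194), measure about 11.7 mm above the worktop, so they are home. The tablet has not moved, and the spool at (102,92), the cap at (498,246) and the tweezers are undisturbed.

```bash
python3 -c "
from plant import *
print(job_done())"
```

```text
the job is handed in; nothing more can be done
None
```

All six clips are pressed home in order, from clip 6 at the blue-cap end round the corner to clip 1; the arm is clear, the tablet and other items in view look unmoved, and the job is handed in at about 10 s on the robot's clock.

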